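Walk a heavy box-section stub round and flush to the welding fence

TASK

Using only pushes with the fingertips, walk the heavy steel box section round on the table, corner by corner, until its plain long side (the one opposite the fin plate) lies flat against the angle-iron fence with no gap, its whole length on the fence. The fin plate is only tacked on, so do not touch it; do not lift or tip the box section, do not grip anything, and leave the other things on the table where they are. Finish with the arm clear of everything.

Things in the scene. Friction and masses are not known exactly. Their poses are not given: they have to be found in the camera images.
- stub: Heavy dark steel workpiece, loose, 1.8 to 2.4 kg: 180 mm of 100 x 50 mm rectangular hollow section, 6 mm wall, lying flat. Origin: centre of its underside. x axis: to its plain long side (front, at +50 mm); y: along its length (ends at +-90 mm); z up. Rear side (-50 mm) carries the fin plate. Slides at 8 to 17 N, turns if pushed near an end, stops with the push.
- fin_plate: Steel fin plate tacked to the box section, moves with it, not to be touched: 8 mm thick, on edge, sticking out 60 mm from the middle of the rear long side, 5 to 45 mm above the table, two bolt holes. Origin: table level, rear side of the box section; the plate runs 60 mm along -x, +-4 mm in y; axes as the box section's.
- front_left (a point): End of the plain long side of the box section at its +y end, half-way up (25 mm above the table): x = +50, y = +90 mm from the box section's origin.
- front_right (a point): The other end of the plain long side, at its -y end, half-way up: x = +50, y = -90 mm from the box section's origin.
- fence: Steel angle 50 x 50 x 8 mm, 420 mm long, bolted down. Origin: table level, mid-length, on the upright face towards the robot. x: into that face, away from the robot; y: along it (ends +-210 mm); z up. Its foot with bolt heads (18 mm high) lies behind. At the start the box section is 140 to 170 mm before the face and turned 37 to 78 deg counter-clockwise (from above) from square to it.
- cap: Bystander: black stepped plastic insulator cap, 32 mm diameter, 34 mm high, standing. Origin: centre of its underside.
- flat_bar: Bystander: offcut of flat steel bar, 120 (x) x 40 x 8 mm, lying flat. Origin: centre of its underside.
- tube_offcut: Bystander: short offcut of 40 x 40 mm square tube standing on end, 45 mm high. Origin: centre of its underside.
- magnet: Bystander: grey and black arrow-shaped welding magnet lying flat, 77 mm across (x), 46 mm from base to point (y from -35 to +11 mm), 18 mm high. Origin: underside, on its centre line.
- nozzle: Bystander: copper gas nozzle of a welding gun, standing on its narrow end behind the fence, 25 mm diameter, 62 mm high. Origin: centre of its underside.
- pliers: Bystander: welding pliers with orange grips lying flat, about 190 mm long (x), 55 mm across the grips, 14 mm high. Origin: underside, about mid-length.
- wire_brush: Bystander: wooden wire brush lying on its side, 250 mm long (x), 18 mm high. Origin: underside, about mid-length.

How it is judged (in metres and radians):
At the end, for the whole second after the job is handed in: The box section lies flat on the table, at rest, with both ends of its plain long side within 4 mm of the fence's upright face and its whole length on the fence (at most 5 mm past an end) (x of front_left in the frame of fence between -0.004 and 0.004 m and x of front_right in the frame of fence between -0.004 and 0.004 m and y of front_left in the frame of fence below 0.215 m and y of front_right in the frame of fence above -0.215 m and angle between stub's own z axis and vertical below 0.03 rad and height (world z) of stub below 0.003 m and linear speed of stub below 0.01 m/s); the robot touches nothing.
It fails at once if the fin plate was touched (more than 1 N) (contact force between any of the fingers, the arm and fin_plate above 1 N).
It fails at once if the box section was gripped (a wall or corner of it taken between the fingers) (x of the grasp point in the frame of stub between -0.052 and 0.052 m and y of the grasp point in the frame of stub between -0.092 and 0.092 m and z of the grasp point in the frame of stub below 0.055 m).
It fails at once if the box section was lifted or tipped (more than 8 mm or 6 degrees) (height (world z) of stub above 0.008 m or angle between stub's own z axis and vertical above 0.105 rad).
It fails at once if another thing on the table was moved more than 15 mm (distance of any of cap, flat_bar, tube_offcut, magnet, nozzle, pliers, wire_brush from where it was at the start of the episode above 0.015 m).
It also fails if it takes over 72 s, if anything falls off the work surface, if the arm or the gripper's body presses on something with over 40 N, if the wrist force passes 120 N, or if a joint passes its speed limit or range.

ROBOT

A 6-joint arm with a two-finger parallel gripper is mounted at the origin on the work surface. World frame = base frame: x ahead of the robot, y to its left, z up, the work surface at z = 0. Lengths are in mm, angles in rad, forces in N, time in s.
With the tool pointing down it reaches from about 275 to 750 mm from the base axis. Payload 10.2 kg.
Tool frame: the origin (TCP) lies on the centre line of the jaws, within the pads' length; the fingertips stand 25 mm ahead of it and the grasp point (between the pads) lies 6 mm ahead of it (r.nose_length is the distance from the TCP to the fingertips, in mm); z points along the fingers, y is the direction in which the jaws open and shut (so a half turn about z gives the same grasp; the last joint's range is limited). The gripper opens to 88 mm and grips with 3 to 60 N. Pads are 18 mm wide; open, the fingers measure 123 mm over their backs; the gripper's body (75 mm by 187 mm) begins 45 mm behind the grasp point.
Start: joints at [-1.337, 0.313, 1.498, -0, 1.331, -0.223], TCP at [231.555, -471.183, 263.72] pointing down, gripper open.
Joint ranges: [-2.94, 2.94], [-0.97, 2.17], [0.19, 2.56], [-1.23, 4.37], [0.02, 3.11], [-2.88, 2.88]. Speed limits (rad/s): [2.39, 2.39, 3.01, 3.14, 3.14, 3.14].

INTERFACE

Orientations are given as a unit quaternion [w, x, y, z].
In Python, from cell import r gives the robot as it stands. The module is installed in compiled form; this text tells all that it offers.
- The arm moves only by the tool move_arm, never from a script. Its arguments are lists of equal length, an entry for each row: "gripper": the opening in per cent of the stroke, from 0 (shut) to 100 (fully open); "xyz": the shift along the world's x, y, z in cm, a list of three; "delta_rot": the turn, a rotation vector about the world's x, y, z in degrees, a list of three. A call has 1 to 20 rows; each row shifts and turns the commanded pose from where the row before left it; what a row does not reach is not made up. A row lasts 1/12 s, in which the tool goes at most 41.7 mm and 7.16 degrees, less where a joint would pass 70% of its speed; a pose out of reach is approached as far as the arm can. A call with a gripper value outside its range is refused whole. The fingers move at their own pace and stop on an object; "grip_force" is the grip in N (left out, the last holds). Time passes only in rows, so rows that do not move let the fingers close. It gives the time, the measured TCP pose, the force and the opening at its end, in the units of the state.
- r.state(): the state, without advancing time (a new reading comes with each control period).
- r.camera(name): name is "scene" or "side" or "wrist"; returns the picture (420x560x3 uint8, red, green, blue); there is no depth.
- r.calibration(name): a dict with "intrinsics" (3x3 intrinsics, pixels), "k1" (the pictures are not rectified: a ray, as slopes to the right and down, at radius r is drawn at 1 + k1 r^2 times it, then the intrinsics apply), "position" and "orientation" of the camera in the world; the wrist camera has in their place "tool_from_camera" (4x4, takes a point from camera to tool coordinates, whose origin is the TCP and whose axes are the flange's). Camera axes: x right, y down, z forward; pixel columns grow to the right and rows downward; lengths in mm; the calibration is good to about 2 mm. A picture is of the moment at which its call begins: read the wrist's pose just before it. calibration takes no time and is no camera call.
- r.close_job(): hands the job in, once; it reports no verdict.
The state is a dict: "clock": time; "joint_positions": joint angles; "joint_vel": joint speeds; "joint_efforts": joint torques, N m; "ee_pos": TCP position; "orientation": TCP orientation; "wrist_force": force on the tool from outside, world axes, zero at the start; "ft_torque": the same for the moment, N m; "finger_gap": finger opening in mm.
Only numpy, scipy, OpenCV 4.12 (cv2) and the standard library are available. Lean on these libraries where they do the work, as an engineer would, in place of code of your own. Each camera call takes 0.05 s, during which the arm holds its last target.

## Working session

There is one attempt and no reset: what is moved stays moved. The work goes in short steps, Python scripts to look and compute and a tool call to move; the robot and the scene stay as the last step left them, time stands still between calls to the robot, and variables do not carry over. Pictures are saved under pics/ and viewed, and the job is handed in when it is done.

Besides the shell and the picture viewer there is one more tool, called after "Call:" as name(argument=value, ...) on one line, values as JSON. move_arm: Moves the arm, as the interface text tells. Its arguments: {"type":"object","properties":{"gripper":{"type":"array"},"xyz":{"type":"array"},"delta_rot":{"type":"array"},"grip_force":{"type":"number"}},"required":["gripper","xyz","delta_rot"]}

```bash
mkdir -p pics
python3 - <<'E'
from cell import r
import cv2
s=r.state();print(s, r.nose_length)
for n in("scene","side","wrist"):
    im=r.camera(n);cv2.imwrite(f"pics/{n}0.png",im[:,:,::-1]);print(n,r.calibration(n))
E
```

```text
{'clock': 0.0, 'joint_positions': array([-1.33737448e+00,  3.13419653e-01,  1.49841662e+00,  1.44813829e-05,
        1.33099489e+00, -2.23437465e-01]), 'joint_vel': array([-7.44901269e-05,  1.29063541e-03, -9.20227547e-05,  8.93562003e-04,
       -1.11295636e-03,  7.79213151e-04]), 'joint_efforts': array([-2.05921096e-04, -4.02213407e+01, -2.52270967e+01,  6.94445707e-02,
        3.52401508e-02, -9.76062802e-05]), 'ee_pos': array([ 231.51889032, -470.96138505,  263.18428067]), 'orientation': array([-6.19282832e-04,  9.74023401e-01,  2.26446531e-01,  3.94091662e-06]), 'wrist_force': array([ 0.33325957, -0.22049704,  0.2573752 ]), 'ft_torque': array([-0.01037128, -0.01865062, -0.02763257]), 'finger_gap': 88.38867490086062} 25.0
scene {'intrinsics': array([[444.444559  ,   0.        , 283.26179298],
       [  0.        , 444.444559  , 212.1730559 ],
       [  0.        ,   0.        ,   1.        ]]), 'k1': -0.0006060272172342457, 'position': array([893.49142711, 539.51822912, 864.03585048]), 'orientation': array([-0.09736638,  0.28817587,  0.89980096, -0.31278219])}
side {'intrinsics':
[... 196 characters left out ...]
 array([  189.81247386, -1015.22286691,   913.56199962]), 'orientation': array([-0.43154414,  0.88879151, -0.14011709,  0.06470324])}
wrist {'intrinsics': array([[315.02146678,   0.        , 284.35164281],
       [  0.        , 315.02146678, 205.2403334 ],
       [  0.        ,   0.        ,   1.        ]]), 'k1': -0.051514133198525464, 'tool_from_camera': array([[-6.68972379e-04, -9.63273674e-01, -2.68520727e-01,
         6.87832159e+01],
       [ 9.99999761e-01, -6.90722872e-04, -1.34703232e-05,
         5.51319578e-02],
       [-1.72497800e-04, -2.68520672e-01,  9.63273907e-01,
        -1.20378307e+02],
       [ 0.00000000e+00,  0.00000000e+00,  0.00000000e+00,
         1.00000000e+00]])}
```

View pics/scene0.png

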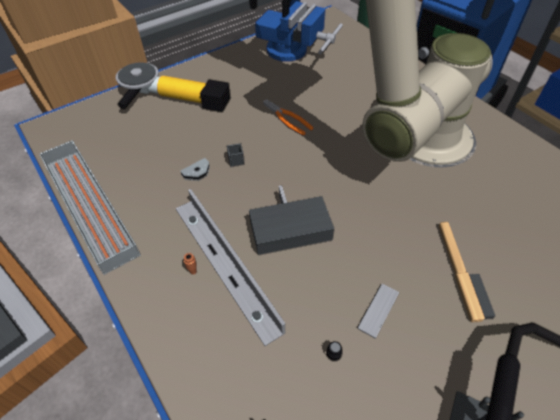

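View pics/side0.png

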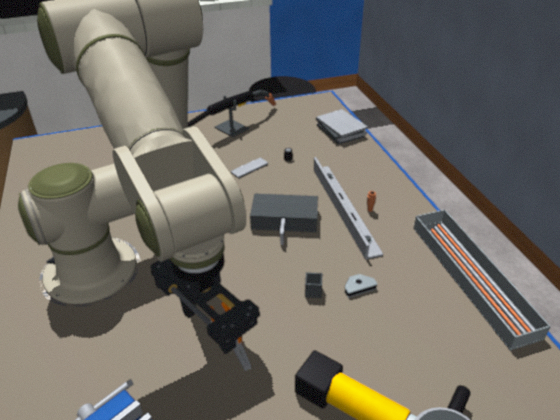

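View pics/wrist0.png

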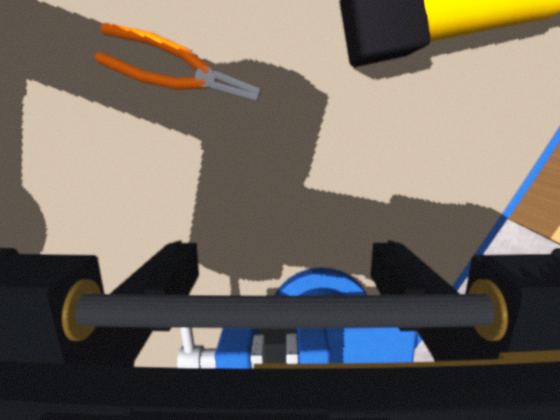

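The scene view has the box at about (290,225) and its fin at (283,195). The fence face runs (192,193)–(282,328). The magnet is at (196,170), the tube at (235,153), the cap at (334,350) and the flat bar at (379,310). I'll zoom in to measure.

Run:
```python
import cv2
a=cv2.imread("pics/scene0.png")[140:370,160:440];cv2.imwrite("pics/z1.png",cv2.resize(a,None,fx=2.6,fy=2.6,interpolation=cv2.INTER_CUBIC))
a=cv2.imread("pics/side0.png")[130:310,210:410];cv2.imwrite("pics/z2.png",cv2.resize(a,None,fx=3.3,fy=3.3,interpolation=cv2.INTER_CUBIC))
```

```text
(no output)
```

View pics/z1.png

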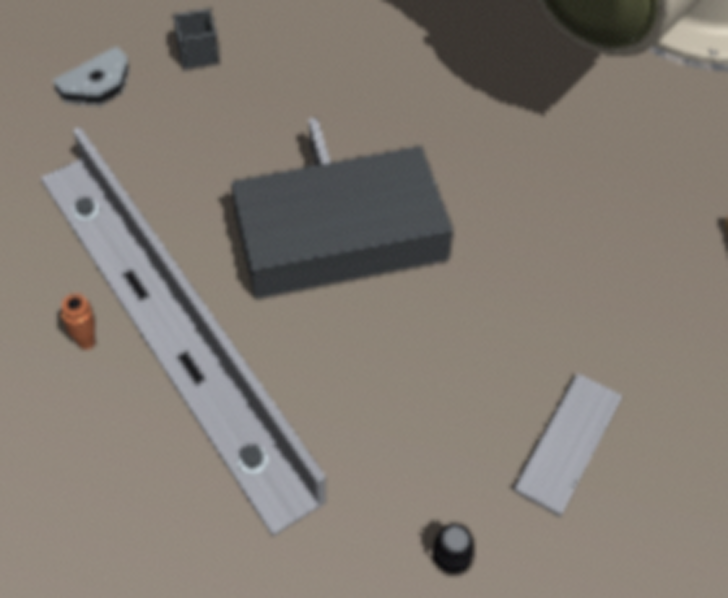

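View pics/z2.png

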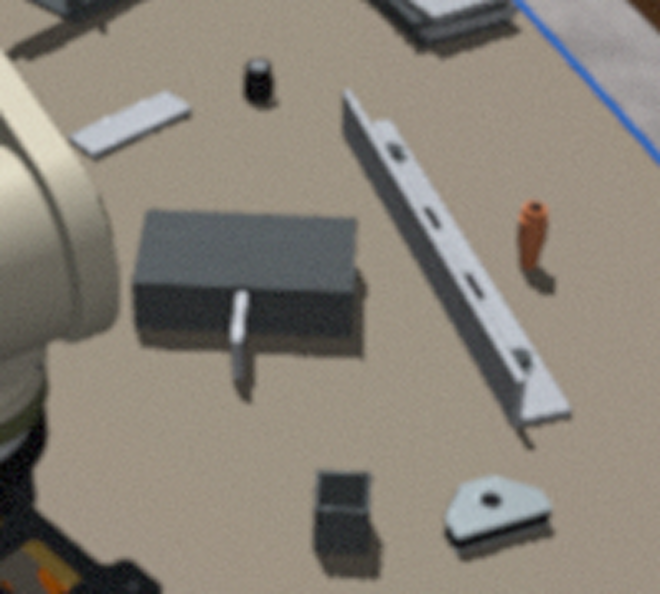

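```bash
cat > h.py <<'E'
import numpy as np
from scipy.spatial.transform import Rotation as R
from cell import r
def cal(n):
    c=r.calibration(n)
    if n!="wrist":
        q=c["orientation"];M=R.from_quat([q[1],q[2],q[3],q[0]]).as_matrix();p=np.array(c["position"])
    else:
        s=r.state();q=s["orientation"];A=R.from_quat([q[1],q[2],q[3],q[0]]).as_matrix()
        T=c["tool_from_camera"];M=A@T[:3,:3];p=A@T[:3,3]+s["ee_pos"]
    return c["intrinsics"],c["k1"],M,p
def px2w(n,uv,z,C=None):
    K,k1,M,p=C or cal(n)
    d=np.array([(uv[0]-K[0,2])/K[0,0],(uv[1]-K[1,2])/K[1,1]]);s=d.copy()
    for _ in range(20): s=d/(1+k1*(s@s))
    v=M@np.array([s[0],s[1],1]);t=(z-p[2])/v[2];return (p+t*v)
def w2px(n,P,C=None):
    K,k1,M,p=C or cal(n)
    c=M.T@(np.array(P,float)-p);s=c[:2]/c[2];s=s*(1+k1*(s@s));return K[:2,:2]@s+K[:2,2]
E
python3 - <<'E'
from h import *
np.set_printoptions(precision=1,suppress=True)
def f(n,l):
    for name,u,v,z in l:
        p=(210+u/3.3,130+v/3.3) if n=="side" else (160+u/2.6,140+v/2.6)
        print(n,name,px2w(n,p,z)[:2])
f("side",[("RN",135,285,50),("RF",357,290,50),("FF",357,218,50),("FN",147,211,50),("RNb",138,333,0),("RFb",355,337,0),("fin tip top",243,293,45),("fin bot",240,380,5),("fence+b",346,135,0),("fence+t",347,92,50),("fence-b",519,422,0),("fence-t",525,378,50),("cap",257,102,0),("bar",75,140,8),("bar",95,157,8),("bar",190,108,8),("bar",165,93,8),("tube",320,472,45),("tube",368,474,45),("tube",318,550,0),("mag",450,535,18),("mag",548,510,18),("mag",492,476,18)])
f("scene",[("RF",233,182,50),("RN",420,148,50),("FN",450,232,50),("FF",255,268,50),("FFb",258,297,0),("FNb",450,258,0),("finroot",325,163,45),("fintip",312,120,45),("fence-t",80,130,50),("fence+t",325,477,50),("fence+b",322,503,0),("cap",455,540,34),("bar",578,375,8),("bar",620,397,8),("bar",562,514,8),("bar",514,488,8),("tube",215,40,45),("tube",175,15,45),("tubeb",217,67,0),("tubeb",184,68,0),("mag",125,50,18),("mag",55,85,18),("mag",96,75,18)])
E
```

```text
side RN [424.5  14.1]
side RF [591.9 -47.4]
side FF [625.9  41.9]
side FN [459.8 106.9]
side RNb [424.3  12.8]
side RFb [592.1 -47.4]
side fin tip top [505.8 -16.8]
side fin bot [485.1 -72.7]
side fence+b [687.9 229.2]
side fence+t [686.6 227.6]
side fence-b [ 677.1 -180.3]
side fence-t [ 675.  -184.1]
side cap [625.1 310.3]
side bar [437.6 290.7]
side bar [448.9 257.6]
side bar [556.3 309. ]
side bar [540.5 342.3]
side tube [ 496.8 -223.8]
side tube [ 528.6 -236.3]
side tube [ 485.2 -255. ]
side mag [ 572.6 -285.7]
side mag [ 648.7 -285.6]
side mag [ 624.6 -242.2]
scene RF [585.3 -37. ]
scene RN [423.6  29.8]
scene FN [461.9 120. ]
scene FF [620.7  52.7]
scene FFb [618.9  50.3]
scene FNb [454.  116.8]
scene finroot [502.7 -10. ]
scene fintip [482.1 -60.1]
scene fence-t [ 668.  -172.7]
scene fence+t [682.2 241.2]
scene fence+b [683.8 239.1]
scene cap [628.8 331.2]
scene bar [446.7 274.9]
scene bar [432.7 310.1]
scene bar [540.3 356.6]
scene bar [556.4 319.2]
scene tube [ 499.4 -204.6]
scene tube [ 513.4 -259.2]
scene tubeb [ 497.3 -210.6]
scene tubeb [ 525.9 -229.3]
scene mag [ 569.6 -270.9]
scene mag [ 651.1 -268.7]
scene mag [ 611.  -256.9]
```

Call:
move_arm(gripper=[0, 0, 0, 0, 0, 0, 0, 0, 0, 0, 0, 0, 0, 0, 0, 0, 0, 0], xyz=[[1.2, 2.8, -0.4], [1.2, 2.8, -0.4], [1.2, 2.8, -0.4], [1.2, 2.8, -0.4], [1.2, 2.8, -0.4], [1.2, 2.8, -0.4], [1.2, 2.8, -0.4], [1.2, 2.8, -0.4], [1.2, 2.8, -0.4], [1.2, 2.8, -0.4], [1.2, 2.8, -0.4], [1.2, 2.8, -0.4], [1.2, 2.8, -0.4], [1.2, 2.8, -0.4], [1.2, 2.8, -0.4], [1.2, 2.8, -0.4], [0, 0, 0], [0, 0, 0]], delta_rot=[[0, 0, 2.6], [0, 0, 2.6], [0, 0, 2.6], [0, 0, 2.6], [0, 0, 2.6], [0, 0, 2.6], [0, 0, 2.6], [0, 0, 2.6], [0, 0, 2.6], [0, 0, 2.6], [0, 0, 2.6], [0, 0, 2.6], [0, 0, 2.6], [0, 0, 2.6], [0, 0, 2.6], [0, 0, 2.6], [0, 0, 0], [0, 0, 0]])

```text
clock: 1.65
ee_pos: [423.5, -22.2, 199.4]
orientation: [-0.0, 0.829, 0.559, -0.0]
wrist_force: [0.2, -0.4, 0.4]
finger_gap: 0.4
```

Run:
```python
from h import *
import cv2
for n in("scene","side","wrist"):
    im=r.camera(n);cv2.imwrite(f"pics/{n}1.png",im[:,:,::-1])
s=r.state();print(s["ee_pos"],s["clock"],s["orientation"],s["finger_gap"])
```

```text
[423.37368403 -23.98753613 199.80844043] 1.8 [ 8.06521542e-05  8.30575840e-01  5.56905527e-01 -3.71031869e-05] 0.39090259672557015
```

View pics/wrist1.png

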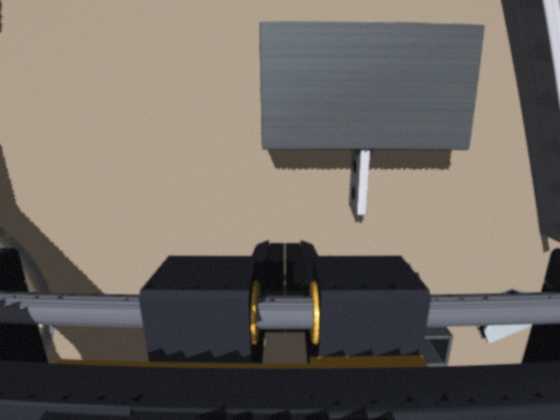

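View pics/side1.png

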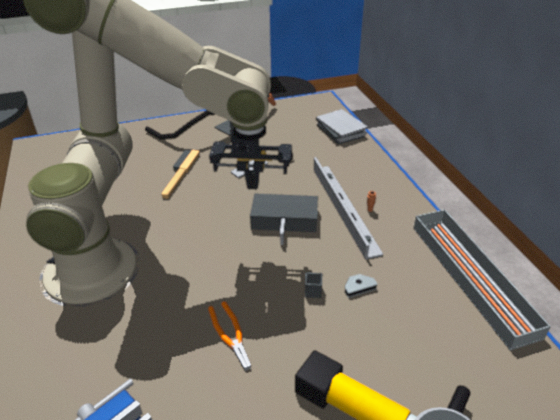

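The wrist view shows the box top corners at (260,22), (481,26), (469,150) and (264,150), the fin tip at (361,213), and the closed fingers at x≈285. The fence is at the top right.

Run:
```python
from h import *
np.set_printoptions(precision=1,suppress=True)
for n,u,v,z in [("FN",260,22,50),("FF",481,26,50),("RF",469,150,50),("RN",264,150,50),("fintop",361,207,45),("fence t",547,5,50),("fence b",547,240,0),("RNb",274,162,0)]:
    print(n,px2w("wrist",(u,v),z))
```

```text
FN [459.6 114.1  50. ]
FF [621.9  47.4  50. ]
RF [587.6 -45.   50. ]
RN [423.4  21.6  50. ]
fintop [484.3 -59.5  45. ]
fence t [678.6  43.9  50. ]
fence b [ 675.9 -194.4    0. ]
RNb [423.2   3.2   0. ]
```

Call:
move_arm(gripper=[0, 0, 0, 0, 0, 0, 0, 0, 0, 0], xyz=[[0, 0, -2.7], [0, 0, -2.7], [0, 0, -2.7], [0, 0, -2.7], [0, 0, -2.7], [0, 0, -2.7], [0, 0, 0], [0.4, 0.9, 0], [0.4, 0.9, 0], [0.3, 0.7, 0]], delta_rot=[[0, 0, 0], [0, 0, 0], [0, 0, 0], [0, 0, 0], [0, 0, 0], [0, 0, 0], [0, 0, 0], [0, 0, 0], [0, 0, 0], [0, 0, 0]])

```text
clock: 2.63
ee_pos: [435.9, 2.4, 39.4]
orientation: [0.001, 0.83, 0.557, 0.001]
wrist_force: [0.4, 1.0, -0.9]
finger_gap: 0.5
```

Run:
```python
from h import *
s=r.state();print(s["ee_pos"],s["clock"],s["orientation"],s["wrist_force"])
# arc plan
c=np.array([523,34.5]);th=np.radians(67.7)
E=lambda t:np.array([[np.cos(t),-np.sin(t)],[np.sin(t),np.cos(t)]])
cor=c+E(th)@[0,-42]
prev=None
for d in np.arange(0,72,7):
    p=cor+E(th-np.radians(d))@[-59,112]
    print(d,p.round(1), None if prev is None else (p-prev).round(1)); prev=p
```

```text
[435.92754493   2.38868486  39.35364463] 2.6333 [0.00116214 0.83025109 0.55738732 0.00107027] [ 0.3826887   1.02767177 -0.86772627]
0 [435.8   6.5] None
7 [435.3  21.9] [-0.5 15.4]
14 [436.7  37.3] [ 1.4 15.4]
21 [439.9  52.4] [ 3.2 15.1]
28 [444.9  67. ] [ 5.  14.6]
35 [451.7  80.9] [ 6.8 13.9]
42 [460.1  93.9] [ 8.4 13. ]
49 [470.1 105.7] [ 9.9 11.8]
56 [481.4 116.3] [11.3 10.5]
63 [493.9 125.4] [12.5  9.1]
70 [507.4 132.8] [13.5  7.5]
```

Call:
move_arm(gripper=[0, 0, 0, 0, 0, 0, 0, 0, 0, 0, 0], xyz=[[0, 0.4, 0], [0, 0.8, 0], [0, 0.8, 0], [0.1, 0.8, 0], [0.1, 0.8, 0], [0.15, 0.75, 0], [0.15, 0.75, 0], [0.25, 0.75, 0], [0.25, 0.75, 0], [0, 0, 0], [0, 0, 0]], delta_rot=[[0, 0, 0], [0, 0, -3.5], [0, 0, -3.5], [0, 0, -3.5], [0, 0, -3.5], [0, 0, -3.5], [0, 0, -3.5], [0, 0, -3.5], [0, 0, -3.5], [0, 0, 0], [0, 0, 0]])

```text
clock: 3.55
ee_pos: [444.6, 68.4, 38.5]
orientation: [0.0, 0.94, 0.341, 0.0]
wrist_force: [-0.1, -0.0, 0.5]
finger_gap: 0.2
```

```bash
cat > snap.py <<'E'
from h import *
import cv2,sys
k=sys.argv[1]
for n in sys.argv[2:]:
    im=r.camera(n);cv2.imwrite(f"pics/{n}{k}.png",im[:,:,::-1])
s=r.state();q=s["orientation"];print(s["ee_pos"].round(1),s["clock"],"heading",np.degrees(2*np.arctan2(q[2],q[1])).round(1),s["wrist_force"].round(1))
E
python3 snap.py 2 scene side wrist
```

```text
[444.9  68.   38.2] 3.7 heading 39.8 [-0.5  0.5 -0.6]
```

View pics/wrist2.png

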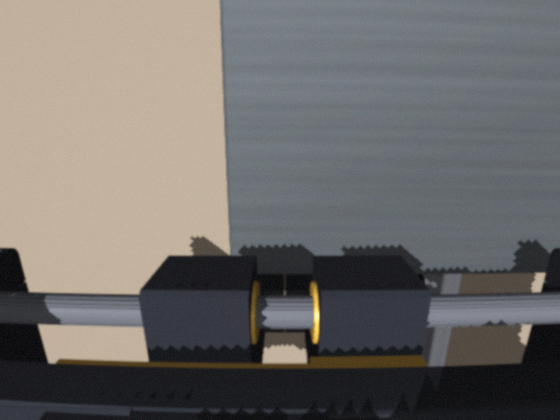

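View pics/side2.png

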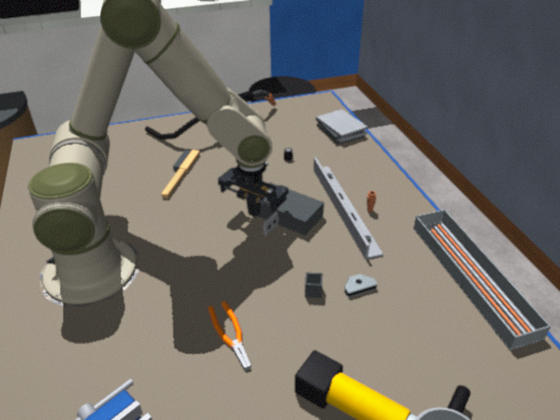

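View pics/scene2.png

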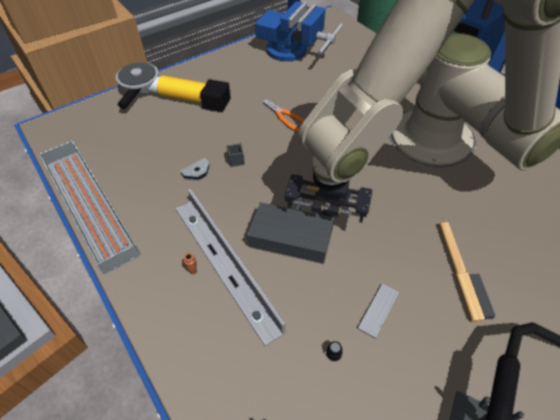

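The box turned with the tool and now sits at about 40°. I'll continue the arc.

Call:
move_arm(gripper=[0, 0, 0, 0, 0, 0, 0, 0, 0, 0, 0, 0, 0, 0], xyz=[[0.3, 0.7, 0], [0.35, 0.7, 0], [0.4, 0.65, 0], [0.4, 0.65, 0], [0.5, 0.6, 0], [0.5, 0.6, 0], [0.55, 0.55, 0], [0.55, 0.5, 0], [0.6, 0.5, 0], [0.6, 0.4, 0], [0.65, 0.4, 0], [0.7, 0.35, 0], [0, 0, 0], [0, 0, 0]], delta_rot=[[0, 0, -3.4], [0, 0, -3.4], [0, 0, -3.4], [0, 0, -3.4], [0, 0, -3.4], [0, 0, -3.4], [0, 0, -3.4], [0, 0, -3.4], [0, 0, -3.4], [0, 0, -3.4], [0, 0, -3.4], [0, 0, -3.4], [0, 0, 0], [0, 0, 0]])

```text
clock: 4.87
ee_pos: [504.7, 134.4, 37.6]
orientation: [-0.0, 1.0, -0.009, -0.001]
wrist_force: [-3.9, 2.5, 2.2]
finger_gap: 0.3
```

```bash
python3 snap.py 3 scene side wrist
python3 - <<'E'
import cv2
a=cv2.imread("pics/scene3.png")[140:370,160:440];b=cv2.imread("pics/side3.png")[130:310,210:410]
import numpy as np
a=cv2.resize(a,(400,330),interpolation=3);b=cv2.resize(b,(367,330),interpolation=3)
cv2.imwrite("pics/z3.png",np.hstack([a,b]))
E
```

```text
[504.6 134.3  37.5] 5.0167 heading -1.0 [-4.6  1.4  1.7]
```

View pics/z3.png

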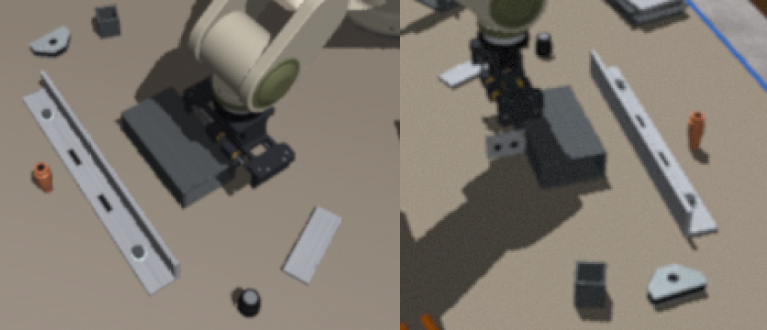

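View pics/wrist3.png

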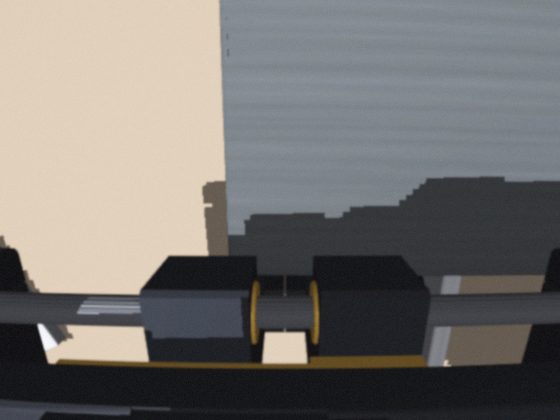

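Call:
move_arm(gripper=[0, 0, 0, 0, 100, 100, 100, 100, 100, 100, 100, 100, 100], xyz=[[-1.5, 0, 0], [-1.5, 0, 0], [0, 0, 2], [0, 0, 3], [0, 0, 3], [0, 0, 3], [0, -1.8, 3], [0, -1.8, 2], [0, -1.8, 0], [0, -1.8, 0], [0, 0, 0], [0, 0, 0], [0, 0, 0]], delta_rot=[[0, 0, 0], [0, 0, 0], [0, 0, 0], [0, 0, 0], [0, 0, 0], [0, 0, 0], [0, 0, 0], [0, 0, 0], [0, 0, 0], [0, 0, 0], [0, 0, 0], [0, 0, 0], [0, 0, 0]])

```text
clock: 6.1
ee_pos: [475.5, 62.3, 197.6]
orientation: [-0.0, 1.0, -0.009, -0.0]
wrist_force: [-0.2, 0.5, 0.6]
finger_gap: 58.5
```

```bash
python3 snap.py 4 scene side wrist
```

```text
[475.5  62.6 197.6] 6.25 heading -1.0 [-0.1 -0.7  0.1]
```

View pics/wrist4.png

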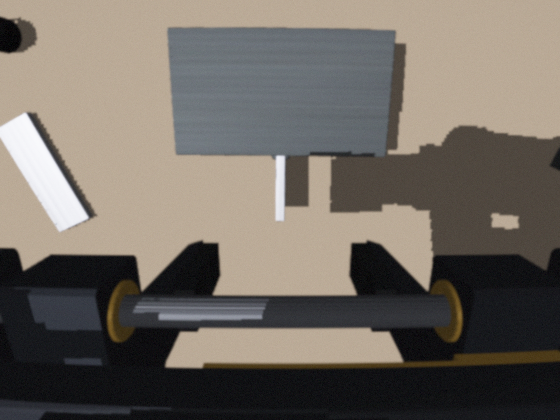

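The box top corners are at (169,29), (395,31), (387,155) and (176,155). The fin is at x≈281, rows 156–220, centred between the fingers.

Run:
```python
from h import *
np.set_printoptions(precision=1,suppress=True)
for n,u,v,z in [("FL",169,29,50),("FR",395,31,50),("RR",387,155,50),("RL",176,155,50),("fintip",280,219,45),("finroot",281,157,45)]:
    print(n,px2w("wrist",(u,v),z))
```

```text
FL [613.9 150.1  50. ]
FR [609.2 -26.3  50. ]
RR [512.4 -25.5  50. ]
RL [515.6 154.1  50. ]
fintip [455.2  66.8  45. ]
finroot [511.5  64.7  45. ]
```

Call:
move_arm(gripper=[100, 100, 100, 100, 100, 100, 100, 100, 100, 100, 100, 100, 100, 100, 100, 100, 100, 100, 100, 100], xyz=[[0, 0.15, -2.7], [0, 0.15, -2.7], [0, 0, -2.7], [0, 0, -2.7], [0, 0, -2.7], [0, 0, -2.5], [0, 0, 0], [0.9, 0, 0], [0.9, 0, 0], [0.6, 0, 0], [0.6, 0, 0], [0.6, 0, 0], [0.6, 0, 0], [0.6, 0, 0], [0.6, 0, 0], [0.6, 0, 0], [0.6, 0, 0], [0.6, 0, 0], [0.6, 0, 0], [0, 0, 0]], delta_rot=[[0, 0, -0.5], [0, 0, 0], [0, 0, 0], [0, 0, 0], [0, 0, 0], [0, 0, 0], [0, 0, 0], [0, 0, 0], [0, 0, 0], [0, 0, 0], [0, 0, 0], [0, 0, 0], [0, 0, 0], [0, 0, 0], [0, 0, 0], [0, 0, 0], [0, 0, 0], [0, 0, 0], [0, 0, 0], [0, 0, 0]])

```text
clock: 7.92
ee_pos: [551.3, 65.6, 38.2]
orientation: [-0.0, 1.0, -0.013, -0.004]
wrist_force: [-15.4, 0.7, 12.0]
finger_gap: 88.1
```

```bash
python3 snap.py 5 scene side wrist
python3 - <<'E'
import cv2
a=cv2.imread("pics/scene5.png")[140:370,160:440];b=cv2.imread("pics/side5.png")[130:310,210:410]
import numpy as np
a=cv2.resize(a,(400,330),interpolation=3);b=cv2.resize(b,(367,330),interpolation=3)
cv2.imwrite("pics/z5.png",np.hstack([a,b]))
E
```

```text
[551.3  65.6  38.2] 8.0667 heading -1.5 [-13.5   1.5   8.1]
```

View pics/z5.png

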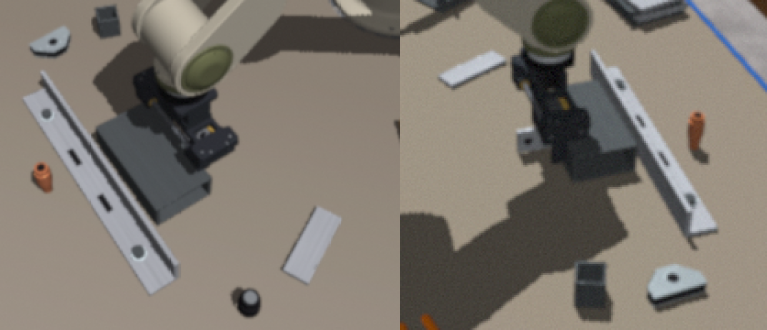

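View pics/wrist5.png

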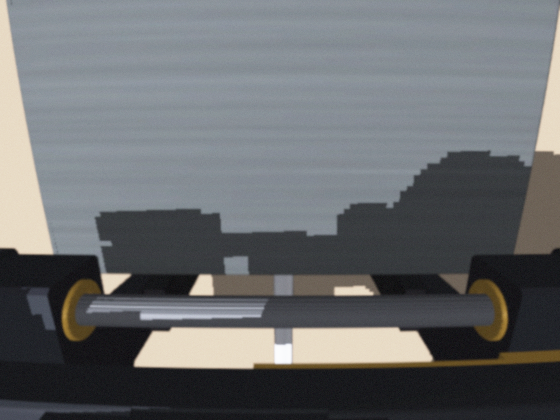

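Call:
move_arm(gripper=[100, 100, 100, 100], xyz=[[0.5, 0, 0.05], [0.5, 0, 0.05], [0.5, 0, 0], [0, 0, 0]], delta_rot=[[0, 0, 0], [0, 0, 0], [0, 0, 0], [0, 0, 0]])

```text
clock: 8.4
ee_pos: [565.8, 65.7, 38.3]
orientation: [-0.0, 1.0, -0.013, -0.005]
wrist_force: [-13.2, 1.6, 1.3]
finger_gap: 88.5
```

```bash
python3 snap.py 6 scene side
python3 - <<'E'
import cv2
a=cv2.imread("pics/scene6.png")[180:300,190:320];b=cv2.imread("pics/side6.png")[150:270,260:390]
import numpy as np
a=cv2.resize(a,(398,367),interpolation=3);b=cv2.resize(b,(398,367),interpolation=3)
cv2.imwrite("pics/z6.png",np.hstack([a,b]))
E
```

```text
[565.8  65.7  38.2] 8.5 heading -1.5 [-12.4   1.8   1.2]
```

View pics/z6.png

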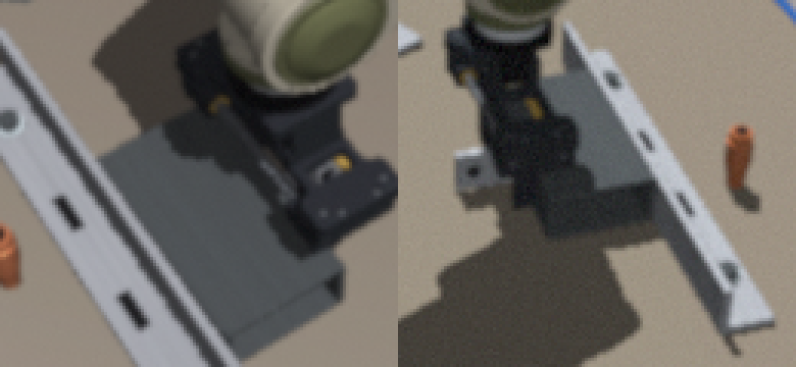

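Nearly there. I'll continue with small steps until the force rises.

Call:
move_arm(gripper=[100, 100, 100], xyz=[[0.3, 0, 0], [0.2, 0, 0], [0, 0, 0]], delta_rot=[[0, 0, 0], [0, 0, 0], [0, 0, 0]])

```text
clock: 8.75
ee_pos: [565.9, 65.7, 38.3]
orientation: [-0.0, 1.0, -0.013, -0.011]
wrist_force: [-43.9, -2.8, 25.4]
finger_gap: 87.9
```

Call:
move_arm(gripper=[100, 100], xyz=[[0.2, 0, 0], [0, 0, 0]], delta_rot=[[0, 0, 0], [0, 0, 0]])

```text
clock: 8.92
ee_pos: [566.2, 65.9, 38.3]
orientation: [-0.0, 1.0, -0.014, -0.014]
wrist_force: [-56.9, -2.3, 33.3]
finger_gap: 88.3
```

Call:
move_arm(gripper=[100, 100, 100, 100, 100, 100, 100, 100, 100, 100, 100], xyz=[[-0.7, 0, 0], [-1, 0, 0], [-1, 0, 0], [0, 0, 2], [0, 0, 3], [0, 0, 3], [0, 0, 3], [1, 0, 3], [2, 0, 3], [2, 0, 0], [0, 0, 0]], delta_rot=[[0, 0, 0], [0, 0, 0], [0, 0, 0], [0, 0, 0], [0, 0, 0], [0, 0, 0], [0, 0, 0], [0, 0, 0], [0, 0, 0], [0, 0, 0], [0, 0, 0]])

```text
clock: 9.83
ee_pos: [601.0, 64.8, 211.4]
orientation: [0.0, 1.0, -0.013, 0.003]
wrist_force: [-0.3, 0.2, -0.1]
finger_gap: 87.9
```

```bash
python3 snap.py 7 scene side wrist
python3 - <<'E'
import cv2
a=cv2.imread("pics/scene7.png")[180:300,190:320];b=cv2.imread("pics/side7.png")[150:270,260:390]
import numpy as np
a=cv2.resize(a,(398,367),interpolation=3);b=cv2.resize(b,(398,367),interpolation=3)
cv2.imwrite("pics/z7.png",np.hstack([a,b]))
E
```

```text
[597.7  65.1 208.4] 9.9833 heading -1.5 [0.4 0.4 0.8]
```

View pics/z7.png

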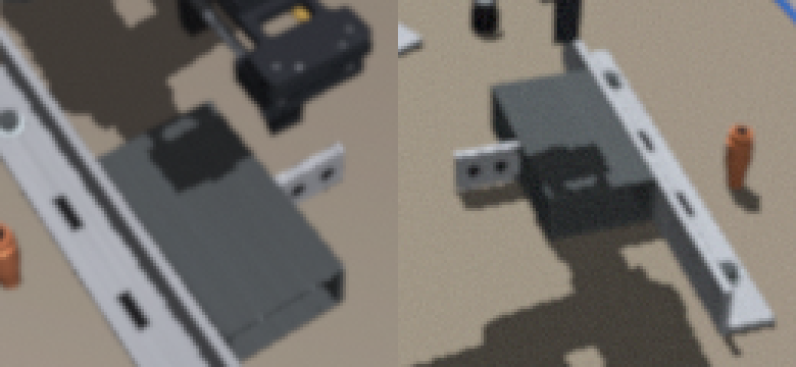

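View pics/wrist7.png

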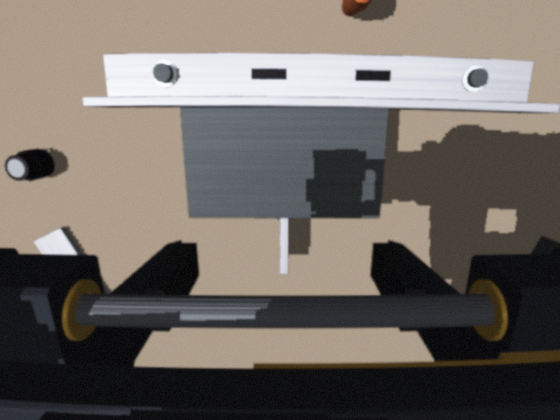

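Run:
```python
from h import *
import cv2
im=cv2.imread("pics/wrist7.png");g=cv2.GaussianBlur(cv2.cvtColor(im,6),(3,3),0).astype(float)
C=cal("wrist")
def edge(cols,lo,hi,sgn):
    P=[]
    for c in cols:
        d=np.diff(g[lo:hi,c])*sgn;i=int(d.argmax())
        if 0<i<len(d)-1:
            y0,y1,y2=d[i-1:i+2];o=(y0-y2)/(2*(y0-2*y1+y2)) if y0-2*y1+y2 else 0
        else:o=0
        P.append(px2w("wrist",(c,lo+i+.5+o),50,C)[:2])
    P=np.array(P)
    for _ in range(3):
        k=np.polyfit(P[:,1],P[:,0],1);e=P[:,0]-np.polyval(k,P[:,1]);P=P[abs(e)<max(1,2*e.std())]
    print(len(P),"angle",-np.degrees(np.arctan(k[0])).round(2),"x at y=-26,65,155",np.polyval(k,[-26,65,155]).round(1),e.std().round(2));return k
edge(range(195,300),95,118,-1)  # fence bright->box dark, lit part
edge(list(range(100,175)),95,115,-1)
edge(list(range(100,175))+list(range(195,300)),95,115,-1)
edge(list(range(195,275))+list(range(295,305)),205,228,1) # rear edge
edge(list(range(195,275))+list(range(295,375)),205,228,1)
cv2.imwrite("pics/z8.png",cv2.resize(im[85:235,160:420],None,fx=3,fy=3,interpolation=2))
```

```text
105 angle -1.93 x at y=-26,65,155 [673.7 676.8 679.9] 0.08
75 angle -2.0 x at y=-26,65,155 [673.9 677.1 680.2] 0.06
180 angle -2.13 x at y=-26,65,155 [673.4 676.8 680.1] 0.11
80 angle -1.96 x at y=-26,65,155 [573.2 576.3 579.4] 0.17
145 angle -1.59 x at y=-26,65,155 [574.1 576.6 579.1] 0.19
```

View pics/z8.png

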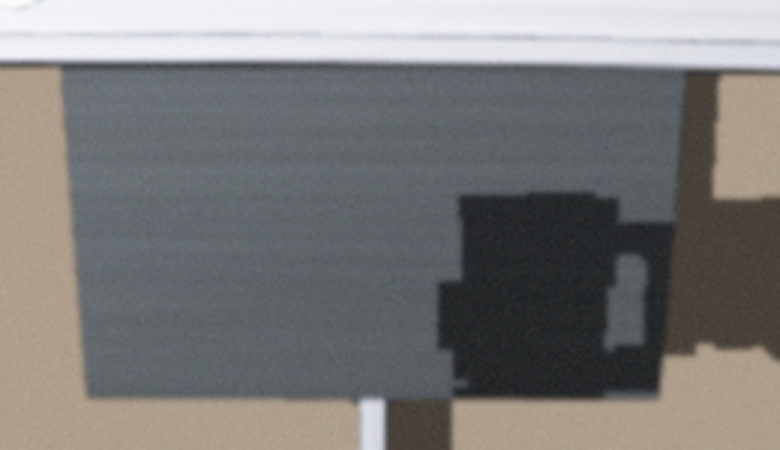

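The box is flush with the fence. In world y, the box spans about −26 to 155 mm and the fence about −180 to 235 mm. I'll back the arm off and hand in.

Call:
move_arm(gripper=[100, 100, 100, 100, 100, 100], xyz=[[-1, 0, 2], [-2, 0, 2], [-2, 0, 2], [-1, 0, 1], [0, 0, 0], [0, 0, 0]], delta_rot=[[0, 0, 0], [0, 0, 0], [0, 0, 0], [0, 0, 0], [0, 0, 0], [0, 0, 0]])

```text
clock: 10.48
ee_pos: [538.0, 64.9, 278.7]
orientation: [-0.0, 1.0, -0.013, 0.0]
wrist_force: [0.3, 0.9, -0.1]
finger_gap: 87.8
```

```bash
python3 snap.py 9 scene
python3 - <<'E'
import cv2,numpy as np
a=cv2.imread("pics/scene0.png").astype(int);b=cv2.imread("pics/scene9.png").astype(int)
for n,(u,v) in dict(cap=(334,350),bar=(379,310),tube=(235,153),mag=(196,170),nozzle=(189,262)).items():
    print(n,abs(a-b)[v-15:v+15,u-15:u+15].mean().round(1))
from cell import r
r.close_job()
E
```

```text
[538.3  64.9 277.9] 10.5333 heading -1.5 [ 0.1  0.5 -0.3]
cap 11.0
bar 15.2
tube 26.6
mag 15.5
nozzle 12.1
the job is handed in; nothing more can be done
```

Run:
```python
import cv2,numpy as np
a=cv2.imread("pics/scene0.png");b=cv2.imread("pics/scene9.png")
print(abs(a.astype(int)-b)[300:330,300:330].mean())
cv2.imwrite("pics/z9.png",cv2.resize(np.hstack([a[140:370,160:440],b[140:370,160:440]]),(800,329)))
```

```text
13.449259259259259
```

View pics/z9.png

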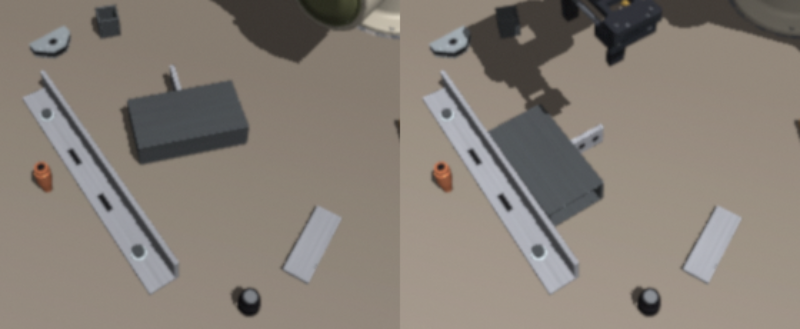

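The box section's plain long side lies against the fence, and the job is handed in at about 10.5 s on the robot's clock. I turned it about 69° clockwise by pushing one end of its rear side with the closed fingertips. Then I pushed it square onto the fence with the open fingers either side of the fin plate. The fin plate stayed between the open fingers, and nothing was gripped.

Last checks:
- **Contact:** the push force rose to 57 N along the push with no further travel, so the box section was hard against the fence.
- **Gap:** the wrist camera shows the rear side about 100 ± 1 mm from the fence face along its length. The angles agree to 0–0.5°, so any gap is about 1 mm at most. The half of the rear edge that was in shadow gave the larger angle difference.
- **Length on the fence:** in world y the box section spans about −26 to 155 mm and the fence about −180 to 235 mm.
- **Arm:** it finished clear, with the fingertips about 250 mm up and force readings near zero.
- **Other things on the table:** a pixel comparison of the start and end pictures, meant to show that nothing had moved, was spoiled by changed light and shadow. It read 11–27 at the objects and 13 on bare table. By eye, the cap, flat bar, tube offcut, magnet and nozzle stand where they were. I did not recheck the pliers and wire brush, but the arm never came down near them.

The scene and side cameras disagreed by about 12 mm in y. I used their average, which the wrist camera confirmed.

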